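# Clear the anvil off the parts case and hold its lid half open

### The job

The lid of the black parts case has nothing to keep it up, and the little steel anvil has been left on it. First lift the anvil off the lid and set it down gently, upright, in the middle of the cork pad; only then raise the lid (there is a metal grip on it, near the edge away from the robot) and hold it half open, at 45 degrees, for the jeweller across the bench to reach in. Finish while still holding the lid there, and leave the other things on the bench where they are.

Things in the scene. Friction and masses are not known exactly. Their poses are not given: they have to be found in the camera images.
- case: black plastic parts case, 180 (x) x 240 (y) x 60 high without its lid, fixed to the table. Origin: centre of its underside. Its x axis points from the hinge side (nearer the robot) to the opening side (further from the robot), y runs along the hinge; it is turned up to 0.3 rad from the world axes. The lid is hinged along the top edge at x = -90
- lid (a joint): hinge angle of the case's lid, rad: 0 = shut and level, grows as the side far from the robot rises towards the robot; 0.785 = 45 degrees, range 0 to 1.75. The lid is a black plate 180 x 240 x 8 thick, 0.22 to 0.45 kg; nearly frictionless hinge with no stay: falls shut if let go anywhere below about 1.4 rad
- lid_hinge (a point): point at the middle of the hinge line, level with the lid's underside, 60 above the table; its axes are the lid's: x from hinge across the lid, y along the hinge, z out of the lid's top
- lid_handle (a point): point in the lid's grip, 155 from the hinge along the lid and 35 above its underside (27 above its top face), to grip at. The grip is an upright aluminium fin standing on the lid's top close to the opening edge, midway along it: 32 along the lid's x, 14 thick along the hinge, 40 high. Gripped across its thickness, it can turn between the fingers as the lid rises. Axes as those of lid_hinge
- anvil: small steel jeweller's anvil, 52 high, about 0.34 to 0.67 kg, standing upright, in any direction, on the closed lid between hinge and grip. Origin: centre of its underside; z up, x towards the horn. Base 56 (x) x 44 (y) x 14 high, narrow waist 16 thick to 30 high, then the head 58 (x) x 24 thick (y) from 30 to 52 high, centred over the base; a round horn sticks out another 28 at +x. Grip it across the head's 24, about 40 above its underside
- pad: square cork pad, 110 x 110 x 6 thick, fixed to the table to the left or right of the case. Origin: centre of its underside (top is 6 above). On the case's other side is a square wooden tray 110 x 110 x 22 with a brass bangle in it, which is not the pad
- handpiece: bystander: black rotary handpiece, 160 x 34 x 42, lying on a small grey rest. Leave it where it is
- pliers: bystander: flat pliers, about 135 x 45 x 11, near the robot. Leave it where it is
- bead_jar: bystander: glass jar with metal cap, diameter 48, 62 high, near the robot. Leave it where it is
- bangle: bystander: brass bangle, diameter 62, 10 high, in the wooden tray. Leave it where it is
- loupe: bystander: black eye loupe, diameter 38, 32 high, beyond and beside the case. Leave it where it is
- hammer: bystander: hammer, about 200 long, lying on the table. Leave it where it is
- bur_block: bystander: wooden block 70 x 50 x 30 with burs standing in it to 55 high, beyond and beside the case. Leave it where it is
Mind the look-alikes: they are no part of the job. Leave any purple or red look-alike of the anvil alone. Of the things shaped like the pad, the cork one is meant.

How it is judged:
By the outcome, as a careful person would: the job done as asked, in the order asked, and still so for the second after the job is handed in, while the arm keeps its last pose, push and grip.
It also fails if it takes over 58 s, if anything falls off the work surface, if the arm or the gripper's body presses on something with over 40 N, if the wrist force passes 120 N, or if a joint passes its speed limit or range.

### The arm

A 6-joint arm with a two-finger parallel gripper is mounted at the origin on the work surface. World frame = base frame: x ahead of the robot, y to its left, z up, the work surface at z = 0. Lengths are in mm, angles in rad, forces in N, time in s.
With the tool pointing down it reaches from about 300 to 775 mm from the base axis. Payload 14.6 kg.
Tool frame: the origin (TCP) lies midway between the tips of the shut fingers; the grasp point (between the pads) lies 19 mm behind it (robot.grip_depth is the distance from the TCP to the grasp point, in mm); z points along the fingers, y is the line along which they close (so a half turn about z gives the same grasp; the last joint's range is limited). The gripper opens to 85 mm and grips with 20 to 120 N. Pads are 22 mm wide; open, the fingers measure 114 mm over their backs; the gripper's body (76 mm by 85 mm) begins 54 mm behind the grasp point. The pads swing forward as they close: fully open they stand 13 mm farther back than shut.
Start: joints at [-1.348, 0.3, 1.521, -0, 1.321, -0.067], TCP at [157.161, -527.058, 231.281] pointing down, gripper open.
Joint ranges: [-3.03, 3.03], [-0.79, 2.21], [0.23, 2.52], [-1.04, 4.18], [0, 3.07], [-2.55, 2.55]. Speed limits (rad/s): [2.22, 2.22, 2.57, 3.14, 3.14, 3.14].

### API

Orientations are given as a unit quaternion [x, y, z, w].
In Python, from workcell import robot gives the robot as it stands.
- The arm moves only by the tool carry_out, never from a script. Its argument "deltas" is a list of rows, each an object of numbers: "dx", "dy", "dz": the shift along the tool's x, y, z in mm; "ax", "ay", "az": the turn, a rotation vector about the tool's x, y, z in degrees. A call has 1 to 20 rows; each row is the pose to reach, as a shift and turn from the pose commanded when the call began, along the tool's axes at that moment; what a row does not reach only later rows make up. A row lasts 1/12 s, in which the tool goes at most 41.7 mm and 7.16 degrees, less where a joint would pass 70% of its speed; a pose out of reach is approached as far as the arm can. A call with a gripper value outside its range is refused whole. "claw" is the opening, from 0 (shut) to 1 (fully open), set as the call begins (left out, the last holds). The fingers move at their own pace and stop on an object; "grip_force" is the grip in N (left out, the last holds). Time passes only in rows, so rows that repeat a pose let the fingers close. It gives the time, the measured TCP pose, the force, the opening and the grip force at its end, in the units of the state.
- robot.observe(): the state, without advancing time (a new reading comes with each control period).
- robot.snapshot(name): name is "scene" or "top"; returns a dict with "image" (420x560x3 uint8, red, green, blue), "z_map" (420x560 float32, mm along the optical axis (not along the pixel's ray), 0 where there is no reading), "K" (3x3 intrinsics, pixels), "k1" (the pictures are not rectified: a ray, as slopes to the right and down, at radius r is drawn at 1 + k1 r^2 times it, then the intrinsics apply), "R" (3x3) and "t" (3): a world point X has camera coordinates R X + t. Camera axes: x right, y down, z forward; pixel columns grow to the right and rows downward; lengths in mm; the calibration is good to about 2 mm. A picture is of the moment at which its call begins.
- robot.finish_job(): hands the job in; it is judged then, once.
The state is a dict: "clock": time; "q": joint angles; "joint_velocities": joint speeds; "effort": joint torques, N m; "tcp_pos": TCP position; "orientation": TCP orientation; "wrist_force": force on the tool from outside, world axes, zero at the start; "wrist_torque": the same for the moment, N m; "gripper_width": finger opening in mm; "gripper_force": force on a finger pad.
Only numpy, scipy, OpenCV 4.12 (cv2) and the standard library are available. Lean on these libraries where they do the work, as an engineer would, in place of code of your own. Each camera call takes 0.05 s, during which the arm holds its last target. There are 200 camera calls.

## Working session

There is one attempt and no reset: what is moved stays moved. The work goes in short steps, Python scripts to look and compute and a tool call to move; the robot and the scene stay as the last step left them, time stands still between calls to the robot, and variables do not carry over. Pictures are saved under pics/ and viewed, at most 10 in all, crops included, and the job is handed in when it is done.

Besides the shell and the picture viewer there is one more tool, called as name(argument=value, ...) on one line, values as JSON. carry_out: Moves the arm, as the interface text tells. Its arguments: {"type":"object","properties":{"deltas":{"type":"array","items":{"type":"object","properties":{"dx":{"type":"number"},"dy":{"type":"number"},"dz":{"type":"number"},"ax":{"type":"number"},"ay":{"type":"number"},"az":{"type":"number"}}}},"claw":{"type":"number"},"grip_force":{"type":"number"}},"required":["deltas"]}

```bash
mkdir -p pics; cat > h.py <<'E'
import numpy as np, cv2
from workcell import robot
from scipy.spatial.transform import Rotation as Ro
def snap(name,fn=None):
    s=robot.snapshot(name)
    if fn: cv2.imwrite('pics/'+fn,s['image'][:,:,::-1])
    h,w=s['z_map'].shape
    K=np.array(s['K'],float); k1=s['k1']
    u,v=np.meshgrid(np.arange(w),np.arange(h))
    xd=(u-K[0,2])/K[0,0]; yd=(v-K[1,2])/K[1,1]
    x,y=xd.copy(),yd.copy()
    for _ in range(15):
        f=1+k1*(x*x+y*y); x=xd/f; y=yd/f
    z=s['z_map'].astype(float)
    P=np.stack([x*z,y*z,z],-1)
    W=(P-np.array(s['t']))@np.array(s['R'])
    W[z==0]=np.nan
    return s,W
E
python3 - <<'E'
from h import *
o=robot.observe(); print({k:np.round(v,3) for k,v in o.items()})
for n in('top','scene'):
    s,W=snap(n,n+'0.png'); np.savez(n+'0.npz',W=W,im=s['image']); print(n,s['K'],s['k1'],-np.array(s['R']).T@s['t'])
a=cv2.imread('pics/top0.png');b=cv2.imread('pics/scene0.png')
E
```

```text
{'clock': np.float64(0.0), 'q': array([-1.348,  0.3  ,  1.522, -0.   ,  1.321, -0.067]), 'joint_velocities': array([ 0.001, -0.   ,  0.   ,  0.001, -0.001,  0.001]), 'effort': array([ 1.0000e-03, -5.4350e+01, -3.6179e+01,  0.0000e+00,  4.0000e-03,
        0.0000e+00]), 'tcp_pos': array([ 157.088, -526.826,  230.716]), 'orientation': array([ 0.99 ,  0.144, -0.   , -0.001]), 'wrist_force': array([-0.172, -0.473,  0.345]), 'wrist_torque': array([-0.003,  0.004,  0.014]), 'gripper_force': np.float64(0.0), 'gripper_width': np.float64(85.37)}
top [[412.43050721   0.         270.26371135]
 [  0.         412.43050721 212.37458532]
 [  0.           0.           1.        ]] -0.07111468042494029 [ 344.9690532    32.55828974 1126.62836983]
scene [[457.07161204   0.         279.74042911]
 [  0.         457.07161204 210.98718117]
 [  0.           0.           1.        ]] 0.0540635969134394 [1018.71935048 -228.30099798 1025.40606162]
```

View pics/top0.png

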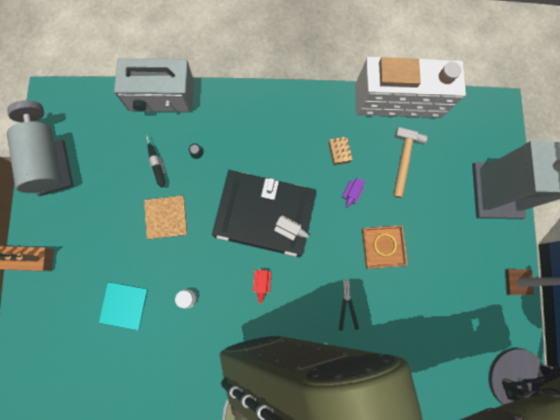

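View pics/scene0.png

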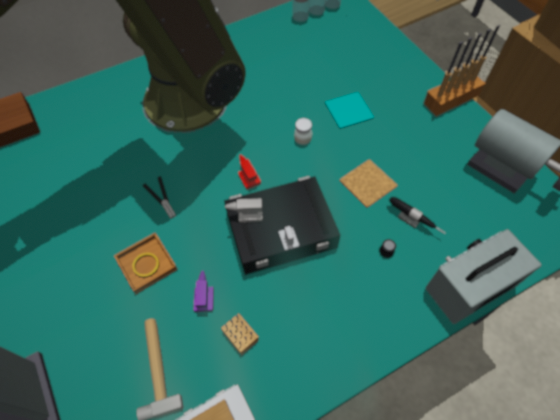

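The top view shows these candidates:
- **Anvils:** steel at (290,229) on the lid, red at (262,283), purple at (353,191). I choose the steel one.
- **Pads:** cork at (165,217), cyan square at (123,306), tray at (385,247). I choose the cork one.
- **Lid grip:** the fin is at (270,187).

Next I measure these and take one close crop.

```bash
cat > m.py <<'E'
from h import *
d=np.load('top0.npz');W=d['W'];im=d['im'].astype(int)
e=np.load('scene0.npz');V=e['W'];
def rect(P,n):
    r=cv2.minAreaRect(P[:,:2].astype(np.float32)); print(n,len(P),np.round(r[0],1),np.round(r[1],1),round(r[2],1),'z',np.round(np.median(P[:,2]),1),'mean',np.round(P.mean(0),1)); return r
def box(W,u0,u1,v0,v1): return W[v0:v1,u0:u1].reshape(-1,3)
# pad
for nm,WW,b in(('top',W,(135,195,188,246)),('scene',V,(335,402,155,210))):
    P=box(WW,*b);P=P[np.isfinite(P[:,0])]; print(nm,'table z',np.percentile(P[:,2],[5,25,50,75,95]))
P=box(W,135,195,188,246);c=box(im,135,195,188,246);rect(P[(c[:,0]>c[:,1]+15)&np.isfinite(P[:,0])],'pad')
P=box(W,205,325,165,260);P=P[np.isfinite(P[:,0])]
lid=P[(P[:,2]>58)&(P[:,2]<78)];rect(lid,'lid')
for n,Q in(('top',P),('scene',box(V,220,345,170,275))):
    Q=Q[np.isfinite(Q[:,0])]; H=Q[(Q[:,2]>90)&(Q[:,2]<130)]
    from scipy.cluster.hierarchy import fcluster,linkage
    l=fcluster(linkage(H,'single'),12,'distance')
    for k in set(l):
        G=H[l==k]
        if len(G)>15:
            rect(G,n+' high'); T=G[G[:,2]>np.percentile(G[:,2],90)-5]; rect(T,'   toppart')
a=cv2.imread('pics/top0.png')[160:265,205:330];b=cv2.imread('pics/scene0.png')[165:280,215:345]
a=cv2.resize(a,None,fx=3.1,fy=3.1,interpolation=2);b=cv2.resize(b,(a.shape[1],a.shape[0]),interpolation=2)
cv2.imwrite('pics/crop1.png',np.hstack([a,b]))
E
python3 m.py
```

```text
top table z [-1.93114026  0.62672129  3.22457749  6.4824338   9.27544056]
scene table z [-2.6165152  -0.1650845   2.33316873  6.03447967  9.65073699]
pad 1510 [525.8 305.7] [109.3 109.3] 7.9 z 6.8 mean [525.2 304.9   6.8]
lid 5772 [532.4  32.7] [240.3 186.8] 77.9 z 68.7 mean [534.1  37.6  68.7]
top high 316 [485.5 -40. ] [85.3 24.4] 62.9 z 119.7 mean [486.9 -34.6 118.5]
   toppart 237 [488.3 -35. ] [73.9 23.9] 63.2 z 120.4 mean [490.5 -30.  120.4]
top high 72 [597.7  18.9] [13.9 31.8] 78.0 z 108.0 mean [596.3  18.9 107.6]
   toppart 58 [598.2  19.2] [13.5 30.6] 80.0 z 109.0 mean [597.4  19.  109. ]
scene high 408 [487.1 -40.4] [85.2 26.7] 63.9 z 118.2 mean [492.7 -35.7 115.4]
   toppart 255 [488.5 -36.7] [77.  25.9] 63.9 z 119.6 mean [491.8 -31.5 119.6]
scene high 106 [599.8  18.1] [14.1 32.6] 79.2 z 106.7 mean [601.5  16.8 104.6]
   toppart 71 [599.2  17.9] [13.8 31.5] 77.0 z 107.6 mean [599.5  17.8 107.7]
```

View pics/crop1.png

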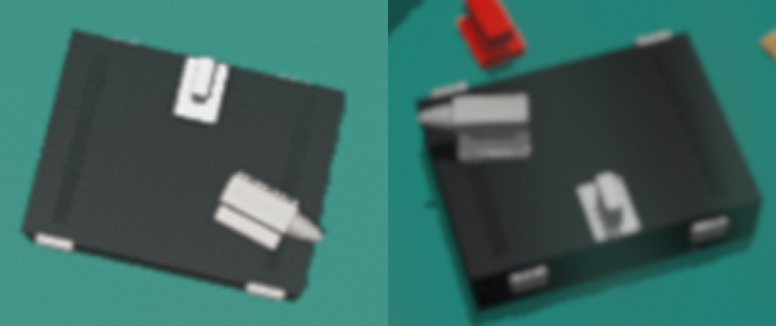

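The crop confirms the steel anvil, with its horn towards the right edge of the lid, and the white-footed fin at the far edge. Anvil top is z≈120 (expected 68+52) and fin top z≈108. The pad measures 109 square with its top at 6.8. All of these match the description.

```bash
cat >> h.py <<'E'
def down(yang):
    "tool down, tool y at world angle yang(deg)"
    a=np.radians(yang); y=np.array([np.cos(a),np.sin(a),0]); z=np.array([0,0,-1.]); x=np.cross(y,z)
    return Ro.from_matrix(np.stack([x,y,z],1))
def delta(p,R,p0=None,R0=None):
    if p0 is None:
        o=robot.observe(); p0=o['tcp_pos']; R0=Ro.from_quat(o['orientation'])
    d=R0.inv().apply(np.array(p,float)-p0); a=np.degrees((R0.inv()*R).as_rotvec())
    print('d',np.round(d,1),'a',np.round(a,1)); return d,a
E
python3 -c "
from h import *
delta([492.7,-27.7,190],down(-27))"
```

```text
d [ 464.2 -382.4   41.2] a [ -0.1  -0.  -46.4]
```

carry_out(deltas=[{"dx": 15, "dy": -12, "dz": 0, "az": -2}, {"dx": 40, "dy": -33, "dz": 0, "az": -5}, {"dx": 464, "dy": -382, "dz": 0, "az": -46.4}, {"dx": 464, "dy": -382, "dz": 0, "az": -46.4}, {"dx": 464, "dy": -382, "dz": 0, "az": -46.4}, {"dx": 464, "dy": -382, "dz": 0, "az": -46.4}, {"dx": 464, "dy": -382, "dz": 0, "az": -46.4}, {"dx": 464, "dy": -382, "dz": 0, "az": -46.4}, {"dx": 464, "dy": -382, "dz": 0, "az": -46.4}, {"dx": 464, "dy": -382, "dz": 0, "az": -46.4}, {"dx": 464, "dy": -382, "dz": 0, "az": -46.4}, {"dx": 464, "dy": -382, "dz": 0, "az": -46.4}, {"dx": 464, "dy": -382, "dz": 0, "az": -46.4}, {"dx": 464, "dy": -382, "dz": 0, "az": -46.4}, {"dx": 464, "dy": -382, "dz": 0, "az": -46.4}, {"dx": 464, "dy": -382, "dz": 0, "az": -46.4}, {"dx": 464, "dy": -382, "dz": 0, "az": -46.4}, {"dx": 464, "dy": -382, "dz": 20, "az": -46.4}, {"dx": 464, "dy": -382, "dz": 41, "az": -46.4}, {"dx": 464, "dy": -382, "dz": 41, "az": -46.4}], claw=1)

```text
validation failed for argument at $.de...
```

```bash
python3 - <<'E'
from h import *
o=robot.observe();print(o['clock'],np.round(o['tcp_pos'],1),np.round(o['q'],2),o['wrist_force'])
delta([492.7,-27.7,90],down(-27))
s,W=snap('scene','s1.png'); np.savez('s1.npz',W=W)
a=cv2.imread('pics/s1.png')[110:290,180:380];cv2.imwrite('pics/s1c.png',cv2.resize(a,None,fx=3,fy=3,interpolation=2))
E
```

```text
0.1 [ 157.1 -526.9  230.7] [-1.35  0.3   1.52 -0.    1.32 -0.07] [ 0.97820124  0.55357631 -0.03843448]
d [ 464.2 -382.3  141.2] a [ -0.1  -0.  -46.4]
```

View pics/s1c.png

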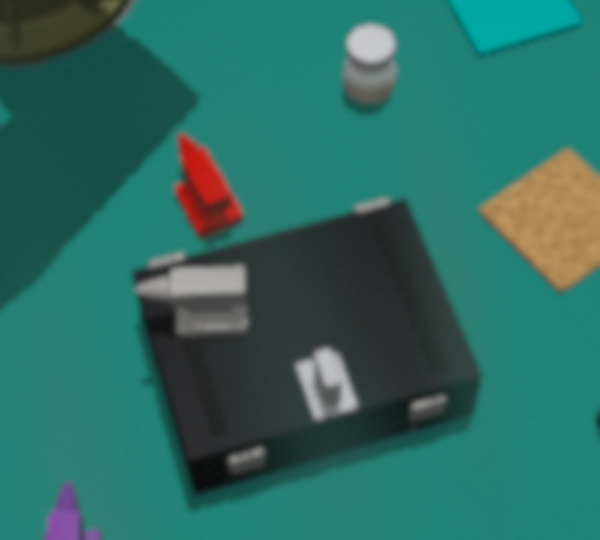

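The crop shows the scene unchanged: steel anvil at about (205,295), no gripper in view. The move was refused, so I'll retry with every field filled in.

carry_out(deltas=[{"dx": 15, "dy": -12, "dz": 0, "ax": 0, "ay": 0, "az": -2}, {"dx": 40, "dy": -33, "dz": 0, "ax": 0, "ay": 0, "az": -5}], claw=1)

```text
clock: 0.32
tcp_pos: [185.3, -484.6, 230.6]
orientation: [0.982, 0.187, -0.0, -0.0]
wrist_force: [1.4, -0.2, 0.4]
gripper_width: 85.4
gripper_force: 0.0
```

carry_out(deltas=[{"dx": 453, "dy": -311, "dz": 0, "ax": 0, "ay": 0, "az": -41.4}, {"dx": 453, "dy": -311, "dz": 0, "ax": 0, "ay": 0, "az": -41.4}, {"dx": 453, "dy": -311, "dz": 0, "ax": 0, "ay": 0, "az": -41.4}, {"dx": 453, "dy": -311, "dz": 0, "ax": 0, "ay": 0, "az": -41.4}, {"dx": 453, "dy": -311, "dz": 0, "ax": 0, "ay": 0, "az": -41.4}, {"dx": 453, "dy": -311, "dz": 0, "ax": 0, "ay": 0, "az": -41.4}, {"dx": 453, "dy": -311, "dz": 0, "ax": 0, "ay": 0, "az": -41.4}, {"dx": 453, "dy": -311, "dz": 0, "ax": 0, "ay": 0, "az": -41.4}, {"dx": 453, "dy": -311, "dz": 0, "ax": 0, "ay": 0, "az": -41.4}, {"dx": 453, "dy": -311, "dz": 0, "ax": 0, "ay": 0, "az": -41.4}, {"dx": 453, "dy": -311, "dz": 0, "ax": 0, "ay": 0, "az": -41.4}, {"dx": 453, "dy": -311, "dz": 0, "ax": 0, "ay": 0, "az": -41.4}, {"dx": 453, "dy": -311, "dz": 0, "ax": 0, "ay": 0, "az": -41.4}, {"dx": 453, "dy": -311, "dz": 0, "ax": 0, "ay": 0, "az": -41.4}, {"dx": 453, "dy": -311, "dz": 20, "ax": 0, "ay": 0, "az": -41.4}, {"dx": 453, "dy": -311, "dz": 40, "ax": 0, "ay": 0, "az": -41.4}, {"dx": 453, "dy": -311, "dz": 40, "ax": 0, "ay": 0, "az": -41.4}], claw=1)

```text
clock: 1.73
tcp_pos: [491.3, -27.7, 187.9]
orientation: [0.852, 0.523, -0.002, -0.002]
wrist_force: [-0.7, -0.3, -0.3]
gripper_width: 85.5
gripper_force: 0.0
```

```bash
python3 - <<'E'
from h import *
o=robot.observe();print(o['clock'],np.round(o['tcp_pos'],1),np.round(o['q'],2),o['wrist_force'])
delta([492.7,-27.7,90],down(-27))
E
```

```text
1.7333 [491.3 -27.7 187.9] [-0.13  0.22  1.73 -0.    1.2   0.34] [-0.65553284 -0.27750872 -0.29893606]
d [ 0.8  1.8 97.9] a [-0.3  0.1  0. ]
```

carry_out(deltas=[{"dx": 1, "dy": 1, "dz": 20, "ax": 0, "ay": 0, "az": 0}, {"dx": 1, "dy": 1, "dz": 45, "ax": 0, "ay": 0, "az": 0}, {"dx": 1, "dy": 1, "dz": 65, "ax": 0, "ay": 0, "az": 0}, {"dx": 1, "dy": 1, "dz": 80, "ax": 0, "ay": 0, "az": 0}, {"dx": 1, "dy": 1, "dz": 91, "ax": 0, "ay": 0, "az": 0}, {"dx": 1, "dy": 1, "dz": 97, "ax": 0, "ay": 0, "az": 0}, {"dx": 1, "dy": 1, "dz": 97, "ax": 0, "ay": 0, "az": 0}, {"dx": 1, "dy": 1, "dz": 97, "ax": 0, "ay": 0, "az": 0}], claw=1)

```text
clock: 2.4
tcp_pos: [494.5, -27.8, 95.1]
orientation: [0.853, 0.522, 0.0, 0.0]
wrist_force: [0.2, 0.6, -0.2]
gripper_width: 85.3
gripper_force: 0.0
```

```bash
python3 - <<'E'
from h import *
o=robot.observe();print(o['clock'],np.round(o['tcp_pos'],1),np.round(o['q'],2),o['wrist_force'])
delta([492.7,-27.7,90],down(-27))
s,W=snap('scene','s2.png')
a=cv2.imread('pics/s2.png')[150:270,190:340];cv2.imwrite('pics/s2c.png',cv2.resize(a,None,fx=4,fy=4,interpolation=2))
E
```

```text
2.4 [494.5 -27.8  95.1] [-0.13  0.34  1.81  0.    0.99  0.34] [ 0.18438447  0.55776701 -0.19986419]
d [-0.7 -1.6  5.1] a [ 0. -0. -0.]
```

View pics/s2c.png

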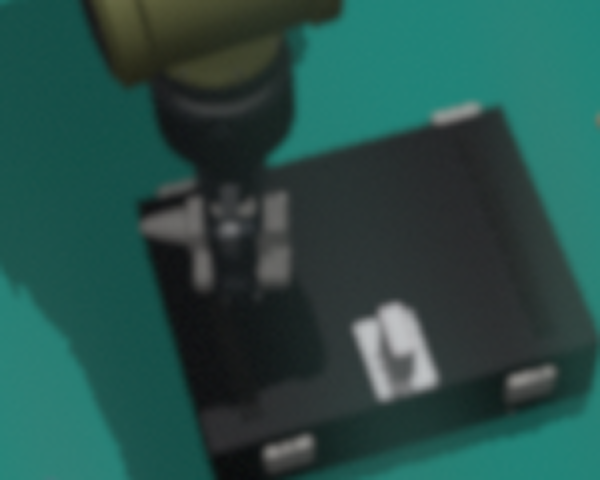

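The gripper straddles the head, centred at about (237,240) in the crop between the head's two ends. I'll lower 4 mm more and close.

carry_out(deltas=[{"dx": -1, "dy": -1, "dz": 4, "ax": 0, "ay": 0, "az": 0}, {"dx": -1, "dy": -1, "dz": 4, "ax": 0, "ay": 0, "az": 0}])

```text
clock: 2.62
tcp_pos: [492.6, -28.1, 90.4]
orientation: [0.853, 0.523, 0.0, 0.0]
wrist_force: [-0.1, -0.1, -0.5]
gripper_width: 85.0
gripper_force: 0.0
```

carry_out(deltas=[{"dx": 0, "dy": 0, "dz": 0, "ax": 0, "ay": 0, "az": 0}, {"dx": 0, "dy": 0, "dz": 0, "ax": 0, "ay": 0, "az": 0}, {"dx": 0, "dy": 0, "dz": 0, "ax": 0, "ay": 0, "az": 0}, {"dx": 0, "dy": 0, "dz": 0, "ax": 0, "ay": 0, "az": 0}, {"dx": 0, "dy": 0, "dz": 0, "ax": 0, "ay": 0, "az": 0}, {"dx": 0, "dy": 0, "dz": 0, "ax": 0, "ay": 0, "az": 0}, {"dx": 0, "dy": 0, "dz": 0, "ax": 0, "ay": 0, "az": 0}, {"dx": 0, "dy": 0, "dz": 0, "ax": 0, "ay": 0, "az": 0}], claw=0, grip_force=70)

```text
clock: 3.28
tcp_pos: [492.8, -28.1, 90.5]
orientation: [0.853, 0.523, 0.0, 0.0]
wrist_force: [-2.1, 0.3, 5.1]
gripper_width: 22.8
gripper_force: 69.1
```

carry_out(deltas=[{"dx": 0, "dy": 0, "dz": -5, "ax": 0, "ay": 0, "az": 0}, {"dx": 0, "dy": 0, "dz": -15, "ax": 0, "ay": 0, "az": 0}, {"dx": 0, "dy": 0, "dz": -30, "ax": 0, "ay": 0, "az": 0}, {"dx": 0, "dy": 0, "dz": -50, "ax": 0, "ay": 0, "az": 0}, {"dx": 0, "dy": 0, "dz": -65, "ax": 0, "ay": 0, "az": 0}, {"dx": 0, "dy": 0, "dz": -75, "ax": 0, "ay": 0, "az": 0}, {"dx": 0, "dy": 0, "dz": -80, "ax": 0, "ay": 0, "az": 0}, {"dx": 0, "dy": 0, "dz": -80, "ax": 0, "ay": 0, "az": 0}, {"dx": 0, "dy": 0, "dz": -80, "ax": 0, "ay": 0, "az": 0}])

```text
clock: 4.03
tcp_pos: [492.5, -28.0, 169.8]
orientation: [0.853, 0.523, -0.0, -0.0]
wrist_force: [-0.4, -0.7, -4.3]
gripper_width: 22.9
gripper_force: 69.3
```

```bash
python3 - <<'E'
from h import *
o=robot.observe();print(o['clock'],np.round(o['tcp_pos'],1),o['wrist_force'],o['wrist_torque'],o['gripper_width'])
delta([525.5,305.5,170],down(-27))
s,W=snap('scene','s3.png')
Q=W[120:260,180:360].reshape(-1,3);Q=Q[np.isfinite(Q[:,0])]
# anvil points, below gripper: lowest pts above lid
p=o['tcp_pos'];d=Q[:,:2]-p[:2]
ax=np.array([-.454,-.891]);u=d@ax;v=d@np.array([.891,-.454])
m=(abs(u)<70)&(abs(v)<30)&(Q[:,2]>125)&(Q[:,2]<205)
import sys
for lo in range(-40,70,10):
    k=m&(u>=lo)&(u<lo+10); 
    if k.sum()>3: print(lo,k.sum(),np.round(np.percentile(Q[k,2],[2,50,98])),np.round(np.percentile(v[k],[2,98])))
E
```

```text
4.0333 [492.5 -28.  169.8] [-0.43617197 -0.69267612 -4.32853378] [-0.04462637 -0.00510792  0.0253918 ] 22.891709356949832
d [ 3.122e+02 -1.220e+02 -2.000e-01] a [-0.  0.  0.]
-30 87 [150. 191. 201.] [-9. 21.]
-20 97 [154. 177. 201.] [-10.  23.]
-10 40 [150. 162. 200.] [ 2. 26.]
0 40 [148. 161. 190.] [13. 26.]
10 49 [149. 161. 200.] [ 1. 23.]
20 99 [152. 188. 202.] [-10.  22.]
30 42 [186. 195. 200.] [-5. 10.]
40 26 [188. 194. 198.] [-4.  9.]
50 12 [188. 192. 194.] [-3.  5.]
```

The anvil is held level with about 0.44 kg of load. Next I carry it to the pad.

carry_out(deltas=[{"dx": 9, "dy": -4, "dz": 0, "ax": 0, "ay": 0, "az": 0}, {"dx": 28, "dy": -11, "dz": 0, "ax": 0, "ay": 0, "az": 0}, {"dx": 56, "dy": -22, "dz": 0, "ax": 0, "ay": 0, "az": 0}, {"dx": 84, "dy": -33, "dz": 0, "ax": 0, "ay": 0, "az": 0}, {"dx": 112, "dy": -44, "dz": 0, "ax": 0, "ay": 0, "az": 0}, {"dx": 140, "dy": -55, "dz": 0, "ax": 0, "ay": 0, "az": 0}, {"dx": 168, "dy": -66, "dz": 0, "ax": 0, "ay": 0, "az": 0}, {"dx": 196, "dy": -77, "dz": 0, "ax": 0, "ay": 0, "az": 0}, {"dx": 224, "dy": -88, "dz": 0, "ax": 0, "ay": 0, "az": 0}, {"dx": 252, "dy": -99, "dz": 0, "ax": 0, "ay": 0, "az": 0}, {"dx": 280, "dy": -109, "dz": 0, "ax": 0, "ay": 0, "az": 0}, {"dx": 300, "dy": -117, "dz": 0, "ax": 0, "ay": 0, "az": 0}, {"dx": 309, "dy": -121, "dz": 0, "ax": 0, "ay": 0, "az": 0}, {"dx": 312, "dy": -122, "dz": 10, "ax": 0, "ay": 0, "az": 0}, {"dx": 312, "dy": -122, "dz": 35, "ax": 0, "ay": 0, "az": 0}, {"dx": 312, "dy": -122, "dz": 65, "ax": 0, "ay": 0, "az": 0}, {"dx": 312, "dy": -122, "dz": 95, "ax": 0, "ay": 0, "az": 0}, {"dx": 312, "dy": -122, "dz": 115, "ax": 0, "ay": 0, "az": 0}, {"dx": 312, "dy": -122, "dz": 125, "ax": 0, "ay": 0, "az": 0}, {"dx": 312, "dy": -122, "dz": 125, "ax": 0, "ay": 0, "az": 0}])

```text
clock: 5.75
tcp_pos: [524.4, 304.0, 42.4]
orientation: [0.853, 0.522, -0.002, -0.0]
wrist_force: [0.1, -0.7, -5.4]
gripper_width: 22.9
gripper_force: 69.1
```

carry_out(deltas=[{"dx": 0, "dy": 0, "dz": 0, "ax": 0, "ay": 0, "az": 0}, {"dx": 0, "dy": 0, "dz": 0, "ax": 0, "ay": 0, "az": 0}])

```text
clock: 5.92
tcp_pos: [526.4, 305.4, 46.8]
orientation: [0.853, 0.522, 0.001, 0.0]
wrist_force: [0.4, 1.2, -4.6]
gripper_width: 22.9
gripper_force: 69.1
```

```bash
python3 - <<'E'
from h import *
o=robot.observe();print(o['clock'],np.round(o['tcp_pos'],1),o['wrist_force'],o['gripper_width'])
delta([525.5,305.5,30],down(-27))
s,W=snap('scene')
c=s['image'].astype(int);m=(c[...,0]>c[...,1]+15)&np.isfinite(W[...,0]);m[:150]=0;m[215:]=0;m[:,:330]=0;m[:,405:]=0
P=W[m];P=P[abs(P[:,2]-7)<7];print(len(P),cv2.minAreaRect(P[:,:2].astype(np.float32)),np.median(P[:,2]))
E
```

```text
5.9167 [526.4 305.4  46.8] [ 0.41988194  1.15386144 -4.62401036] 22.883224218142153
d [-0.4 -0.9 16.8] a [ 0.1 -0.1 -0. ]
835 ((527.7415771484375, 304.4899597167969), (108.32450866699219, 109.52714538574219), 7.903750419616699) 6.082126683717878
```

carry_out(deltas=[{"dx": 0, "dy": 0, "dz": 4, "ax": 0, "ay": 0, "az": 0}, {"dx": 0, "dy": 0, "dz": 8, "ax": 0, "ay": 0, "az": 0}, {"dx": 0, "dy": 0, "dz": 11, "ax": 0, "ay": 0, "az": 0}, {"dx": 0, "dy": 0, "dz": 13, "ax": 0, "ay": 0, "az": 0}, {"dx": 0, "dy": 0, "dz": 14, "ax": 0, "ay": 0, "az": 0}, {"dx": 0, "dy": 0, "dz": 14, "ax": 0, "ay": 0, "az": 0}, {"dx": 0, "dy": 0, "dz": 14, "ax": 0, "ay": 0, "az": 0}, {"dx": 0, "dy": 0, "dz": 14, "ax": 0, "ay": 0, "az": 0}])

```text
clock: 6.63
tcp_pos: [525.7, 305.4, 31.4]
orientation: [0.853, 0.523, 0.0, 0.0]
wrist_force: [-0.1, -0.1, -4.7]
gripper_width: 23.1
gripper_force: 69.2
```

carry_out(deltas=[{"dx": 0, "dy": 0, "dz": 0.5, "ax": 0, "ay": 0, "az": 0}, {"dx": 0, "dy": 0, "dz": 1, "ax": 0, "ay": 0, "az": 0}, {"dx": 0, "dy": 0, "dz": 1.5, "ax": 0, "ay": 0, "az": 0}, {"dx": 0, "dy": 0, "dz": 2, "ax": 0, "ay": 0, "az": 0}, {"dx": 0, "dy": 0, "dz": 2.5, "ax": 0, "ay": 0, "az": 0}, {"dx": 0, "dy": 0, "dz": 2.5, "ax": 0, "ay": 0, "az": 0}])

```text
clock: 7.13
tcp_pos: [525.6, 305.3, 28.7]
orientation: [0.853, 0.523, -0.0, -0.0]
wrist_force: [-0.5, 0.2, -4.3]
gripper_width: 22.9
gripper_force: 69.3
```

carry_out(deltas=[{"dx": 0, "dy": 0, "dz": 0.3, "ax": 0, "ay": 0, "az": 0}, {"dx": 0, "dy": 0, "dz": 0.6, "ax": 0, "ay": 0, "az": 0}, {"dx": 0, "dy": 0, "dz": 0.9, "ax": 0, "ay": 0, "az": 0}, {"dx": 0, "dy": 0, "dz": 0.9, "ax": 0, "ay": 0, "az": 0}])

```text
clock: 7.47
tcp_pos: [525.7, 305.4, 28.6]
orientation: [0.853, 0.523, 0.0, 0.0]
wrist_force: [-5.1, -2.7, 5.2]
gripper_width: 23.1
gripper_force: 70.8
```

carry_out(deltas=[{"dx": 0, "dy": 0, "dz": 0.3, "ax": 0, "ay": 0, "az": 0}, {"dx": 0, "dy": 0, "dz": 0.6, "ax": 0, "ay": 0, "az": 0}, {"dx": 0, "dy": 0, "dz": 0.6, "ax": 0, "ay": 0, "az": 0}])

```text
clock: 7.72
tcp_pos: [525.7, 305.4, 28.5]
orientation: [0.853, 0.523, 0.0, 0.0]
wrist_force: [-7.9, -4.2, 11.1]
gripper_width: 23.2
gripper_force: 71.7
```

It's in contact. I'll back off the extra push and release.

carry_out(deltas=[{"dx": 0, "dy": 0, "dz": -0.6, "ax": 0, "ay": 0, "az": 0}, {"dx": 0, "dy": 0, "dz": -0.9, "ax": 0, "ay": 0, "az": 0}, {"dx": 0, "dy": 0, "dz": -0.9, "ax": 0, "ay": 0, "az": 0}])

```text
clock: 7.97
tcp_pos: [525.7, 305.4, 28.5]
orientation: [0.853, 0.523, 0.0, -0.0]
wrist_force: [-4.5, -1.2, 4.2]
gripper_width: 22.9
gripper_force: 70.5
```

carry_out(deltas=[{"dx": 0, "dy": 0, "dz": 0, "ax": 0, "ay": 0, "az": 0}, {"dx": 0, "dy": 0, "dz": 0, "ax": 0, "ay": 0, "az": 0}, {"dx": 0, "dy": 0, "dz": 0, "ax": 0, "ay": 0, "az": 0}, {"dx": 0, "dy": 0, "dz": 0, "ax": 0, "ay": 0, "az": 0}, {"dx": 0, "dy": 0, "dz": 0, "ax": 0, "ay": 0, "az": 0}, {"dx": 0, "dy": 0, "dz": 0, "ax": 0, "ay": 0, "az": 0}, {"dx": 0, "dy": 0, "dz": 0, "ax": 0, "ay": 0, "az": 0}], claw=1)

```text
clock: 8.55
tcp_pos: [525.7, 305.3, 28.2]
orientation: [0.853, 0.523, 0.0, -0.0]
wrist_force: [0.6, 0.4, 0.1]
gripper_width: 85.5
gripper_force: 0.0
```

carry_out(deltas=[{"dx": 0, "dy": 0, "dz": -10, "ax": 0, "ay": 0, "az": 0}, {"dx": 0, "dy": 0, "dz": -30, "ax": 0, "ay": 0, "az": 0}, {"dx": 0, "dy": 0, "dz": -60, "ax": 0, "ay": 0, "az": 0}, {"dx": 0, "dy": 0, "dz": -95, "ax": 0, "ay": 0, "az": 0}, {"dx": 0, "dy": 0, "dz": -130, "ax": 0, "ay": 0, "az": 0}, {"dx": 0, "dy": 0, "dz": -155, "ax": 0, "ay": 0, "az": 0}, {"dx": 0, "dy": 0, "dz": -165, "ax": 0, "ay": 0, "az": 0}, {"dx": 0, "dy": 0, "dz": -165, "ax": 0, "ay": 0, "az": 0}])

```text
clock: 9.22
tcp_pos: [526.4, 305.7, 196.4]
orientation: [0.853, 0.523, 0.002, 0.0]
wrist_force: [0.1, 0.8, -0.6]
gripper_width: 85.4
gripper_force: 0.0
```

```bash
python3 - <<'E'
from h import *
o=robot.observe();print(o['clock'],np.round(o['tcp_pos'],1),o['wrist_force'],o['gripper_width'])
for y in (77.9,-102.1): delta([598.5,18.5,170],down(y))
s,W=snap('scene','s4.png')
P=W[130:215,330:405].reshape(-1,3);P=P[np.isfinite(P[:,0])]
G=P[(P[:,2]>45)&(P[:,2]<70)&(np.hypot(*(P[:,:2]-[525,305]).T)<80)];print(cv2.minAreaRect(G[:,:2].astype(np.float32)),np.percentile(G[:,2],[50,95]))
E
```

```text
9.2167 [526.4 305.7 196.4] [ 0.08581315  0.81130075 -0.550968  ] 85.36991826706371
d [-223.3  194.6   26.1] a [   0.3   -0.  -104.9]
d [-223.3  194.6   26.1] a [-0.  -0.3 75.1]
((521.1801147460938, 293.09124755859375), (86.11732482910156, 28.262117385864258), 65.71389770507812) [56.66182504 60.81475088]
```

View pics/s4.png

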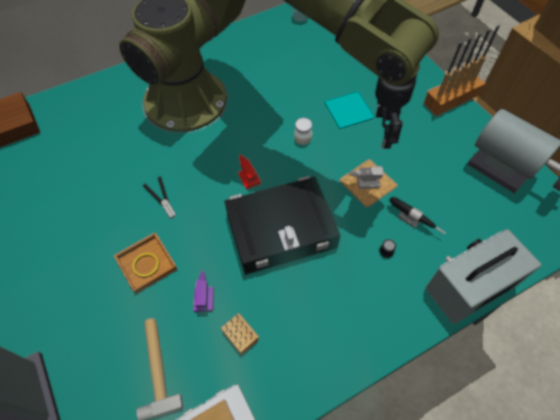

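The anvil stands upright mid-pad at (368,178). Measured, it is at (527,306) against the pad centre (526.5,305). Next is the lid grip.

carry_out(deltas=[{"dx": -10, "dy": 9, "dz": 0, "ax": 0, "ay": 0, "az": 3}, {"dx": -30, "dy": 26, "dz": 0, "ax": 0, "ay": 0, "az": 9}, {"dx": -50, "dy": 44, "dz": 0, "ax": 0, "ay": 0, "az": 16}, {"dx": -70, "dy": 62, "dz": 0, "ax": 0, "ay": 0, "az": 23}, {"dx": -90, "dy": 79, "dz": 0, "ax": 0, "ay": 0, "az": 30}, {"dx": -110, "dy": 96, "dz": 0, "ax": 0, "ay": 0, "az": 37}, {"dx": -130, "dy": 114, "dz": 0, "ax": 0, "ay": 0, "az": 44}, {"dx": -150, "dy": 132, "dz": 0, "ax": 0, "ay": 0, "az": 51}, {"dx": -170, "dy": 149, "dz": 0, "ax": 0, "ay": 0, "az": 58}, {"dx": -190, "dy": 166, "dz": 0, "ax": 0, "ay": 0, "az": 65}, {"dx": -208, "dy": 181, "dz": 5, "ax": 0, "ay": 0, "az": 71}, {"dx": -219, "dy": 191, "dz": 15, "ax": 0, "ay": 0, "az": 74}, {"dx": -223, "dy": 195, "dz": 30, "ax": 0, "ay": 0, "az": 75}, {"dx": -223, "dy": 195, "dz": 45, "ax": 0, "ay": 0, "az": 75}, {"dx": -223, "dy": 195, "dz": 55, "ax": 0, "ay": 0, "az": 75}, {"dx": -223, "dy": 195, "dz": 60, "ax": 0, "ay": 0, "az": 75}, {"dx": -223, "dy": 195, "dz": 60, "ax": 0, "ay": 0, "az": 75}, {"dx": -223, "dy": 195, "dz": 60, "ax": 0, "ay": 0, "az": 75}])

```text
clock: 10.77
tcp_pos: [598.1, 18.4, 133.0]
orientation: [0.995, -0.104, -0.0, 0.0]
wrist_force: [1.0, 0.1, 0.2]
gripper_width: 85.4
gripper_force: 0.0
```

```bash
python3 - <<'E'
from h import *
o=robot.observe();print(o['clock'],np.round(o['tcp_pos'],1),np.round(o['q'],2),o['wrist_force'],o['gripper_width'])
delta([598.5,18.5,78],down(-102.1))
s,W=snap('scene','s5.png')
a=cv2.imread('pics/s5.png')[150:280,210:360];cv2.imwrite('pics/s5c.png',cv2.resize(a,None,fx=4,fy=4,interpolation=2))
E
```

```text
10.7667 [598.1  18.4 133. ] [-0.03  0.5   1.48  0.    1.16  1.75] [0.9726213  0.09220047 0.19570213] 85.39648198139814
d [ 0.4 -0.2 55. ] a [0.  0.  0.1]
```

View pics/s5c.png

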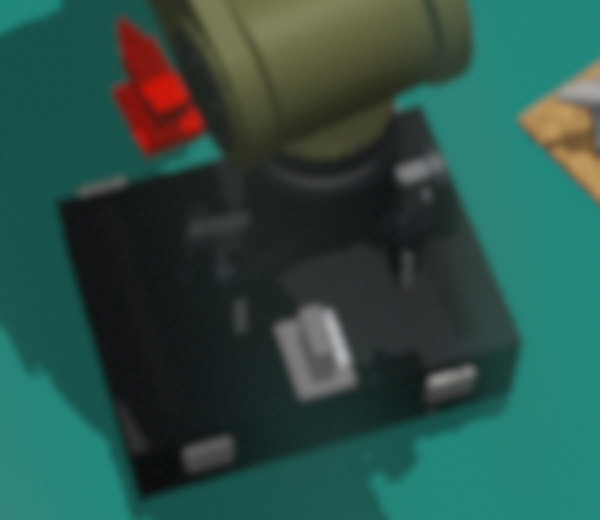

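The fingers sit at (240,300) and (407,270), either side of the fin at (317,335). I'll descend and close.

carry_out(deltas=[{"dx": 0, "dy": 0, "dz": 8, "ax": 0, "ay": 0, "az": 0}, {"dx": 0, "dy": 0, "dz": 22, "ax": 0, "ay": 0, "az": 0}, {"dx": 0, "dy": 0, "dz": 38, "ax": 0, "ay": 0, "az": 0}, {"dx": 0, "dy": 0, "dz": 48, "ax": 0, "ay": 0, "az": 0}, {"dx": 0, "dy": 0, "dz": 53, "ax": 0, "ay": 0, "az": 0}, {"dx": 0, "dy": 0, "dz": 54, "ax": 0, "ay": 0, "az": 0}, {"dx": 0, "dy": 0, "dz": 54, "ax": 0, "ay": 0, "az": 0}, {"dx": 0, "dy": 0, "dz": 54, "ax": 0, "ay": 0, "az": 0}])

```text
clock: 11.48
tcp_pos: [598.6, 18.1, 79.9]
orientation: [0.995, -0.104, 0.001, -0.0]
wrist_force: [-0.5, -0.2, -0.8]
gripper_width: 84.9
gripper_force: 0.0
```

carry_out(deltas=[{"dx": 0, "dy": 0, "dz": 0, "ax": 0, "ay": 0, "az": 0}, {"dx": 0, "dy": 0, "dz": 0, "ax": 0, "ay": 0, "az": 0}, {"dx": 0, "dy": 0, "dz": 0, "ax": 0, "ay": 0, "az": 0}, {"dx": 0, "dy": 0, "dz": 0, "ax": 0, "ay": 0, "az": 0}, {"dx": 0, "dy": 0, "dz": 0, "ax": 0, "ay": 0, "az": 0}, {"dx": 0, "dy": 0, "dz": 0, "ax": 0, "ay": 0, "az": 0}, {"dx": 0, "dy": 0, "dz": 0, "ax": 0, "ay": 0, "az": 0}, {"dx": 0, "dy": 0, "dz": 0, "ax": 0, "ay": 0, "az": 0}, {"dx": 0, "dy": 0, "dz": 0, "ax": 0, "ay": 0, "az": 0}], claw=0, grip_force=40)

```text
clock: 12.23
tcp_pos: [598.2, 17.9, 79.4]
orientation: [0.995, -0.105, 0.0, 0.0]
wrist_force: [-2.2, -3.0, 3.8]
gripper_width: 13.4
gripper_force: 42.6
```

```bash
python3 - <<'E'
from h import *
o=robot.observe();p0=o['tcp_pos'];R0=Ro.from_quat(o['orientation'])
print(np.round(p0,1),o['wrist_force'],o['gripper_width'])
xc=np.array([np.cos(np.radians(-12.1)),np.sin(np.radians(-12.1)),0]);z=np.array([0,0,1.])
h=p0[2]+19-60; hx=155
for t in range(3,49,3):
    a=np.radians(t);w=((hx*np.cos(a)-h*np.sin(a)-hx)*xc+(hx*np.sin(a)+h*np.cos(a)-h)*z)
    print(t,np.round(R0.inv().apply(w),1))
E
```

```text
[598.2  17.9  79.4] [-2.23145096 -2.95299477  3.78281294] 13.390387503982017
3 [-2.2 -0.  -8.1]
6 [ -4.9  -0.  -16. ]
9 [ -7.9  -0.  -23.8]
12 [-11.4  -0.  -31.4]
15 [-15.2  -0.  -38.8]
18 [-19.4  -0.  -46. ]
21 [-24.  -0. -53.]
24 [-29.   -0.  -59.7]
27 [-34.3  -0.  -66.2]
30 [-39.9  -0.1 -72.4]
33 [-45.9  -0.1 -78.2]
36 [-52.1  -0.1 -83.8]
39 [-58.7  -0.1 -89. ]
42 [-65.5  -0.1 -93.9]
45 [-72.5  -0.1 -98.4]
48 [-7.980e+01 -1.000e-01 -1.025e+02]
```

carry_out(deltas=[{"dx": -0.7, "dy": 0, "dz": -2.7, "ax": 0, "ay": 0, "az": 0}, {"dx": -2.2, "dy": 0, "dz": -8.1, "ax": 0, "ay": 0, "az": 0}, {"dx": -3.5, "dy": 0, "dz": -12, "ax": 0, "ay": 0, "az": 0}, {"dx": -4.9, "dy": 0, "dz": -16, "ax": 0, "ay": 0, "az": 0}, {"dx": -6.4, "dy": 0, "dz": -20, "ax": 0, "ay": 0, "az": 0}, {"dx": -7.9, "dy": 0, "dz": -23.8, "ax": 0, "ay": 0, "az": 0}, {"dx": -9.6, "dy": 0, "dz": -27.6, "ax": 0, "ay": 0, "az": 0}, {"dx": -11.4, "dy": 0, "dz": -31.4, "ax": 0, "ay": 0, "az": 0}, {"dx": -13.3, "dy": 0, "dz": -35.1, "ax": 0, "ay": 0, "az": 0}, {"dx": -15.2, "dy": 0, "dz": -38.8, "ax": 0, "ay": 0, "az": 0}, {"dx": -15.2, "dy": 0, "dz": -38.8, "ax": 0, "ay": 0, "az": 0}, {"dx": -15.2, "dy": 0, "dz": -38.8, "ax": 0, "ay": 0, "az": 0}])

```text
clock: 13.23
tcp_pos: [582.8, 21.2, 118.2]
orientation: [0.995, -0.104, -0.0, 0.0]
wrist_force: [-2.3, -5.4, -4.0]
gripper_width: 13.5
gripper_force: 40.9
```

```bash
cat > lid.py <<'E'
from h import *
o=robot.observe();print(o['clock'],np.round(o['tcp_pos'],1),np.round(o['wrist_force'],1),np.round(o['wrist_torque'],2),o['gripper_width'])
p=o['tcp_pos']+[0,0,19]
xc=np.array([np.cos(np.radians(-12.1)),np.sin(np.radians(-12.1)),0]);yc=np.array([-xc[1],xc[0],0]);H=np.array([446.5,51,60])
r=p-H; print('r',r@xc,r[2],'radius',np.hypot(r@xc,r[2]),'ang from grip',np.degrees(np.arctan2(r[2],r@xc)-np.arctan2(38.4,155)))
for n in('top','scene'):
    s,W=snap(n,'lid_%s_%d.png'%(n,o['clock']*10)); P=W.reshape(-1,3);P=P[np.isfinite(P[:,0])]-H
    L=np.stack([P@xc,P@yc,P[:,2]],1)
    m=(abs(L[:,1])<115)&(abs(L[:,1])>65)&(L[:,0]>5)&(L[:,0]<180)&(L[:,2]>3)
    L=L[m]
    if len(L)<30: print(n,'few');continue
    # RANSAC line in x-z plane
    b=None;rng=np.random.default_rng(0)
    for _ in range(500):
        i,j=rng.integers(len(L),size=2);d=L[j,[0,2]]-L[i,[0,2]];k=np.hypot(*d)
        if k<40: continue
        e=abs((L[:,[0,2]]-L[i,[0,2]])@np.array([-d[1],d[0]])/k)<3
        if b is None or e.sum()>b.sum(): b=e
    f=cv2.fitLine(L[b][:,[0,2]].astype(np.float32),cv2.DIST_L2,0,.01,.01).ravel()
    print(n,len(L),b.sum(),'lid angle',np.degrees(np.arctan(f[1]/f[0])),'x range',L[b][:,0].min(),L[b][:,0].max())
E
python3 lid.py
```

```text
13.2333 [582.8  21.2 118.2] [-2.3 -5.4 -4. ] [-0.83  0.15  0.02] 13.474230862827806
r 139.5129999646398 77.17922559306345 radius 159.43810718356687 ang from grip 15.037156138749422
top 1595 1195 lid angle 14.60147 x range 5.182769538316177 172.54620394441895
scene 2876 1859 lid angle 14.557421 x range 5.082032974970632 176.53397783670812
```

The lid follows, reading about 14.6–15°, and the forces are small. I'll go on to 45°.

carry_out(deltas=[{"dx": -2, "dy": 0, "dz": -3.6, "ax": 0, "ay": 0, "az": 0}, {"dx": -4.2, "dy": 0, "dz": -7.2, "ax": 0, "ay": 0, "az": 0}, {"dx": -6.5, "dy": 0, "dz": -10.7, "ax": 0, "ay": 0, "az": 0}, {"dx": -8.8, "dy": 0, "dz": -14.2, "ax": 0, "ay": 0, "az": 0}, {"dx": -11.3, "dy": 0, "dz": -17.6, "ax": 0, "ay": 0, "az": 0}, {"dx": -13.8, "dy": 0, "dz": -20.9, "ax": 0, "ay": 0, "az": 0}, {"dx": -16.4, "dy": 0, "dz": -24.2, "ax": 0, "ay": 0, "az": 0}, {"dx": -19.1, "dy": 0, "dz": -27.4, "ax": 0, "ay": 0, "az": 0}, {"dx": -21.9, "dy": 0, "dz": -30.5, "ax": 0, "ay": 0, "az": 0}, {"dx": -24.7, "dy": 0, "dz": -33.6, "ax": 0, "ay": 0, "az": 0}, {"dx": -27.7, "dy": 0, "dz": -36.5, "ax": 0, "ay": 0, "az": 0}, {"dx": -30.7, "dy": 0, "dz": -39.4, "ax": 0, "ay": 0, "az": 0}, {"dx": -33.8, "dy": 0, "dz": -42.2, "ax": 0, "ay": 0, "az": 0}, {"dx": -36.9, "dy": 0, "dz": -45, "ax": 0, "ay": 0, "az": 0}, {"dx": -40.2, "dy": 0, "dz": -47.6, "ax": 0, "ay": 0, "az": 0}, {"dx": -43.5, "dy": 0, "dz": -50.2, "ax": 0, "ay": 0, "az": 0}, {"dx": -46.9, "dy": 0, "dz": -52.7, "ax": 0, "ay": 0, "az": 0}, {"dx": -50.3, "dy": 0, "dz": -55.1, "ax": 0, "ay": 0, "az": 0}, {"dx": -53.8, "dy": 0, "dz": -57.4, "ax": 0, "ay": 0, "az": 0}, {"dx": -57.3, "dy": 0, "dz": -59.6, "ax": 0, "ay": 0, "az": 0}])

```text
clock: 15.0
tcp_pos: [526.8, 33.1, 177.9]
orientation: [0.995, -0.105, -0.0, 0.0]
wrist_force: [0.6, -5.3, -6.6]
gripper_width: 13.2
gripper_force: 41.6
```

carry_out(deltas=[{"dx": 0, "dy": 0, "dz": 0, "ax": 0, "ay": 0, "az": 0}, {"dx": 0, "dy": 0, "dz": 0, "ax": 0, "ay": 0, "az": 0}, {"dx": 0, "dy": 0, "dz": 0, "ax": 0, "ay": 0, "az": 0}, {"dx": 0, "dy": 0, "dz": 0, "ax": 0, "ay": 0, "az": 0}])

```text
clock: 15.33
tcp_pos: [526.9, 33.1, 177.9]
orientation: [0.995, -0.104, -0.0, 0.0]
wrist_force: [-0.8, -5.4, -4.6]
gripper_width: 13.4
gripper_force: 41.7
```

```bash
python3 lid.py; ls pics
```

```text
15.3333 [526.9  33.1 177.9] [-0.8 -5.4 -4.6] [-0.86 -0.03 -0.05] 13.441010606884397
r 82.33893641908102 136.86697420935602 radius 159.7256055861113 ang from grip 45.054544762854555
top 1320 1183 lid angle 43.810936 x range 5.204732537392261 126.47731461807912
scene 1185 852 lid angle 43.45154 x range 5.081211582674328 130.22643728262867
crop1.png
lid_scene_132.png
lid_scene_153.png
lid_top_132.png
lid_top_153.png
s1.png
s1c.png
s2.png
s2c.png
s3.png
s4.png
s5.png
s5c.png
scene0.png
top0.png
```

carry_out(deltas=[{"dx": -1.2, "dy": 0, "dz": -0.7, "ax": 0, "ay": 0, "az": 0}, {"dx": -2.4, "dy": 0, "dz": -1.4, "ax": 0, "ay": 0, "az": 0}, {"dx": -2.4, "dy": 0, "dz": -1.4, "ax": 0, "ay": 0, "az": 0}, {"dx": -2.4, "dy": 0, "dz": -1.4, "ax": 0, "ay": 0, "az": 0}, {"dx": -2.4, "dy": 0, "dz": -1.4, "ax": 0, "ay": 0, "az": 0}, {"dx": -2.4, "dy": 0, "dz": -1.4, "ax": 0, "ay": 0, "az": 0}])

```text
clock: 15.93
tcp_pos: [524.6, 33.6, 179.3]
orientation: [0.995, -0.104, -0.0, 0.0]
wrist_force: [0.2, -5.2, -5.3]
gripper_width: 13.4
gripper_force: 41.7
```

```bash
python3 lid.py; cp pics/lid_scene_158.png pics/final.png
```

```text
15.9333 [524.6  33.6 179.3] [ 0.2 -5.2 -5.3] [-0.91 -0.24 -0.02] 13.364485535065459
r 80.00294778107465 138.25941202790412 radius 159.7377121031947 ang from grip 46.03003511621696
top 1303 1176 lid angle 44.71333 x range 5.0844456390925545 124.53778753338669
scene 1116 809 lid angle 44.341946 x range 5.6523776583737595 127.9059829930604cp: cannot stat 'pics/lid_scene_158.png': No such file or directory
```

View pics/lid_scene_159.png

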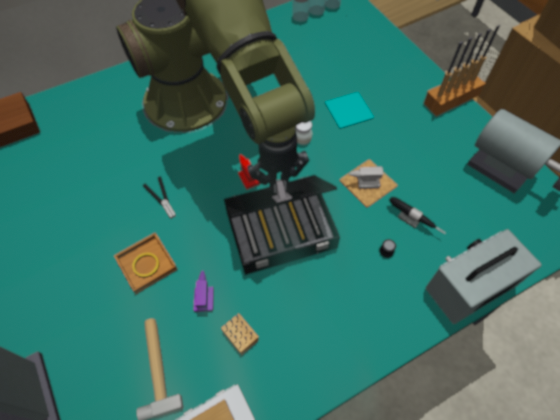

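The lid is held half open by the fin at (283,190), the anvil is on the cork at (368,178), and everything else is undisturbed. Camera and grip put the angle between about 44.5° and 46°. I'm handing it in.

```bash
python3 -c "
from workcell import robot
print(robot.finish_job())"
```

```text
the job is handed in; nothing more can be done
None
```

The anvil stands upright in the middle of the cork pad, the arm is holding the lid at about 45° (measured 44.3–46°), nothing else looked moved in the last picture, and the job was handed in at about 16 s, with no verdict returned.

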